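# Put the mortar chocks back in their box head to tail

## Task

Pack the two wooden wedges into the open plywood box so that they lie flat on its floor side by side, head to tail: the thick end of one beside the thin end of the other, straight sides along the box's long walls and slanting sides facing each other, so that together they make up a rectangle. Either wedge may take either place. Leave the straight wooden block where it is.

Things in the scene. Friction and masses are not known exactly. Their poses are not given: they have to be found in the camera images.
- wedge_a: Pale wooden wedge lying flat, 120 mm long, 30 thick, 0.1 kg. From above: thick end 50 wide at x = -60, thin end 20 wide at x = 60; one long side straight (y = -17.5), the other slants from y = 32.5 (thick end) to 2.5. Origin: underside, mid-length, mid-width there. z up. Square grip stub 26 x 26, 32 tall, on its top at x = -25, y = 0, towards the thick end.
- wedge_b: The second wooden wedge, the same in every way as wedge_a, with the same origin, axes and grip stub; lying flat elsewhere on the bench.
- rack: Shallow open plywood box fixed to the bench, empty at the start. Outside 156 (x) x 106 (y) mm, 24 tall; inside 144 x 94; walls and floor 6 thick. Origin: centre of its underside, at bench height; z up. The wedges packed head to tail make 120 x 70 mm, so there is 24 mm of play each way; thick ends side by side do not fit. Packed wedges stand 12 mm above the walls.
- block: Bystander of the same pale wood, to be left alone: a straight, untapered block 120 (x) x 36 (y) mm, 30 thick, lying flat on the bench, with the same 26 x 26 x 32 mm grip stub on top at x = -25, y = 0. Origin: centre of its underside.
Mind the look-alikes: they are no part of the job. Leave any orange or red look-alike of the wedge_b alone. Several things look just like the rack: the one meant starts farthest from the robot's base.

How it is judged:
By the outcome, as a careful person would: the job done as asked, in the order asked, and still so for the second after the job is handed in, with the robot touching nothing.
It also fails if it takes over 50 s, if anything falls off the work surface, if the arm or the gripper's body presses on something with over 40 N, if the wrist force passes 120 N, or if a joint passes its speed limit or range.

## Robot

A 6-joint arm with a two-finger parallel gripper is mounted at the origin on the work surface. World frame = base frame: x ahead of the robot, y to its left, z up, the work surface at z = 0. Lengths are in m, angles in rad, forces in N, time in s.
With the tool pointing down it reaches from about 0.275 to 0.725 m from the base axis. Payload 5.6 kg.
Tool frame: the origin (TCP) lies at the very end of the fingers, on their centre line; the grasp point (between the pads) lies 19 mm behind it; x points along the fingers, y is the direction in which the jaws open and shut, and the axes are right-handed (so a half turn about x gives the same grasp; the last joint's range is limited). The gripper opens to 85 mm and grips with 20 to 120 N. Pads are 22 mm wide; open, the fingers measure 114 mm over their backs; the gripper's body (76 mm by 85 mm) begins 54 mm behind the grasp point. The pads swing forward as they close: fully open they stand 13 mm farther back than shut.
Start: joints at [1.525, 0.255, 0.108, 0, -1.424, -0.285], TCP at [0.179, 0.52, 0.231] pointing down, gripper open.
Joint ranges: [-2.95, 2.95], [-1.21, 1.97], [-1.09, 1.5], [-2.87, 1.71], [-2.94, -0.07], [-3.05, 3.05]. Speed limits (rad/s): [2.57, 2.57, 3.14, 3.14, 3.14, 3.14].

## Interface

Orientations are given as [roll, pitch, yaw] about the fixed x, y, z axes, in that order (R = Rz(yaw) Ry(pitch) Rx(roll)).
In Python, from plant import manip gives the robot as it stands.
- The arm moves only by the tool step_arm, never from a script. Its argument "commands" is a list of rows, each a list of 7 numbers: the turn, a rotation vector about the tool's x, y, z in degrees, then the shift along the tool's x, y, z in cm, then the gripper's target within -1 to 1 (fully open at 1, half-way at 0, shut at -1). In form: [[ax, ay, az, x, y, z, claw], ...]. A call has 1 to 20 rows; each row shifts and turns the commanded pose from where the row before left it, along the tool's axes as they then stand; what a row does not reach is not made up. A row lasts 1/10 s, in which the tool goes at most 50 mm and 8.59 degrees, less where a joint would pass 70% of its speed; a pose out of reach is approached as far as the arm can. A call with a gripper value outside its range is refused whole. The fingers move at their own pace and stop on an object; "newtons" is the grip in N (left out, the last holds). Time passes only in rows, so rows that do not move let the fingers close. It gives the time, the measured TCP pose, the force and the opening at its end, in the units of the state.
- manip.get_obs(): the state, without advancing time (a new reading comes with each control period).
- manip.snapshot(name): name is "side" or "top" or "wrist"; returns a dict with "color" (384x512x3 uint8, red, green, blue), "z_map" (384x512 float32, m along the optical axis (not along the pixel's ray), 0 where there is no reading), "fx", "fy", "cx", "cy" (pixels), "T" (4x4, takes a point from camera to world coordinates). Camera axes: x right, y down, z forward; pixel columns grow to the right and rows downward; lengths in m; the calibration is good to about 2 mm. A picture is of the moment at which its call begins.
- manip.close_job(): hands the job in, once; it reports no verdict.
Trained networks look in a picture, given as the dict that the camera call returned (one of the last four; its "shot" number tells which), for a name from the list of things; names that differ only in an ending like _2 or _b are one class to them, and where a whole thing is asked for, a point or a joint stands for the part that bears it (a point fixed in the world has none). Each returns a list of dicts, best first, with "score" (0 to 1); they miss things now and then, are a little off and sometimes report something else, mostly with a low value. They report only what shows in the picture. A call takes as long as a camera call. They do not tell look-alikes from the thing itself.
- manip.silhouettes(picture, thing): "pixels" (384x512 bool, what is visible of it).
- manip.tip_of(picture, thing): "position" ([x, y, z] in m, in the coordinates of the camera as it stood for that picture, good to about 4 mm: a listed point, or the origin of a listed thing).
The state is a dict: "t": time; "joint_pos": joint angles; "joint_vel": joint speeds; "effort": joint torques, N m; "eef_pos": TCP position; "orientation": TCP orientation; "wrist_force": force on the tool from outside, world axes, zero at the start; "ft_torque": the same for the moment, N m; "width": opening from 0.0 (shut) to 1.0 (fully open).
Only numpy, scipy, OpenCV 4.12 (cv2) and the standard library are available. Lean on these libraries where they do the work, as an engineer would, in place of code of your own. Each camera call takes 0.05 s, during which the arm holds its last target.

## Working session

There is one attempt and no reset: what is moved stays moved. The work goes in short steps, Python scripts to look and compute and a tool call to move; the robot and the scene stay as the last step left them, time stands still between calls to the robot, and variables do not carry over. Pictures are saved under pics/ and viewed, and the job is handed in when it is done.

Besides the shell and the picture viewer there is one more tool, called by a JSON object that holds its "method" and its "body", one argument or row to a line. step_arm: Moves the arm, as the interface text tells. Its arguments: {"type":"object","properties":{"commands":{"type":"array","items":{"type":"array","items":{"type":"number"}}},"newtons":{"type":"number"}},"required":["commands"]}

```bash
ls; mkdir -p pics; python3 - <<'E'
from plant import manip
import cv2,pickle
print(manip.get_obs())
d={}
for n in ["top","side"]:
    p=manip.snapshot(n); d[n]=p
    cv2.imwrite(f"pics/{n}0.png",cv2.cvtColor(p["color"],cv2.COLOR_RGB2BGR))
    print(n,p["fx"],p["cx"],p["cy"],p["T"],p.keys())
pickle.dump(d,open("s0.pkl","wb"))
E
```

```text
pics
{'t': 0.0, 'joint_pos': array([ 1.52461474e+00,  2.55754739e-01,  1.06991645e-01, -4.63972760e-04,
       -1.42392296e+00, -2.84601758e-01]), 'joint_vel': array([-1.16826827e-05, -1.68062639e-03,  1.69867050e-03, -8.82832590e-05,
        7.64932036e-04,  2.86756483e-04]), 'effort': array([-1.40386428e-04, -3.86629164e+01,  2.37942821e+01,  5.36536619e+00,
       -5.96074766e-03, -2.14323279e-07]), 'eef_pos': array([0.17841699, 0.51972024, 0.23038827]), 'orientation': array([ 1.61719757,  1.56885168, -1.85524676]), 'wrist_force': array([-0.62615088,  0.0861911 ,  0.45228762]), 'ft_torque': array([-0.00706138, -0.06907196,  0.00995791]), 'width': 0.9985861714438553}
top 439.7652248701925 257.52918170160643 189.44113953582809 [[-0.0255707  -0.99269939  0.1178731   0.32683938]
 [-0.99951353  0.02328209 -0.02075228  0.0304628 ]
 [ 0.01785644 -0.11834641 -0.9928118   0.96312904]
 [ 0.          0.          0.          1.        ]] dict_keys(['color', 'z_map', 'fx', 'fy', 'cx', 'cy', 'T', 'shot'])
side 440.5021945702641 256.25947468139753 192.45504423770123 [[ 0.72719674 -0.52770205  0.43899367 -0.05607975]
 [-0.68617582 -0.57620784  0.44401269 -0.46578391]
 [ 0.01864519 -0.62411143 -0.78111285  0.89635178]
 [ 0.          0.          0.          1.        ]] dict_keys(['color', 'z_map', 'fx', 'fy', 'cx', 'cy', 'T', 'shot'])
```

View pics/top0.png

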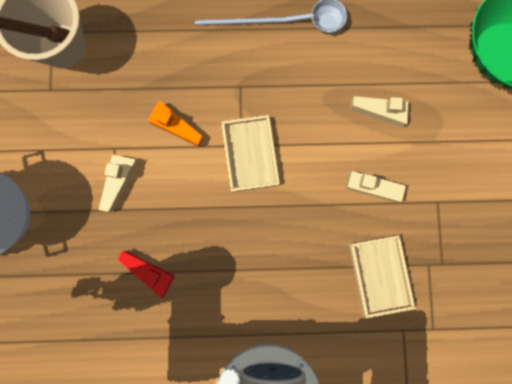

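View pics/side0.png

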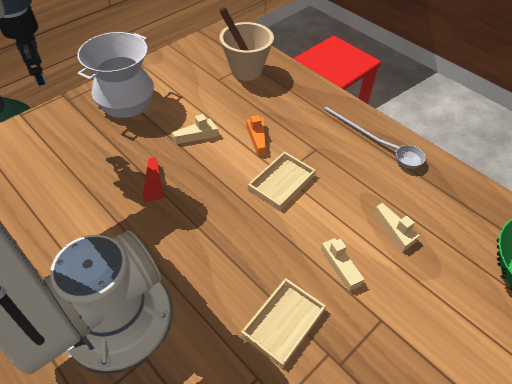

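Candidates: for the wedges, pale ones at top-view pixels (115,183) and (382,108), a straight-looking one at (377,186) (probably the block), and orange (175,123) and red (147,273) look-alikes. For the rack, boxes at (251,153) and (382,276). I'll measure and crop each of these.

```bash
cat > h.py <<'E'
import numpy as np,cv2
def world(p):
    z=p["z_map"];v,u=np.mgrid[:384,:512]
    c=np.stack([(u-p["cx"])/p["fx"]*z,(v-p["cy"])/p["fy"]*z,z],-1)
    w=c@p["T"][:3,:3].T+p["T"][:3,3]; w[z==0]=np.nan
    return w
def proj(p,X):
    X=np.atleast_2d(X);c=(X-p["T"][:3,3])@p["T"][:3,:3]
    return np.stack([c[:,0]/c[:,2]*p["fx"]+p["cx"],c[:,1]/c[:,2]*p["fy"]+p["cy"]],-1)
def save(n,p,box=None,s=1,lines=()):
    im=cv2.cvtColor(p["color"],cv2.COLOR_RGB2BGR)
    if box: u0,v0,u1,v1=box; im=im[v0:v1,u0:u1]
    else: u0=v0=0
    im=cv2.resize(im,None,fx=s,fy=s,interpolation=cv2.INTER_CUBIC)
    for L in lines:
        q=((L-[u0,v0]+.5)*s-.5).round().astype(np.int32)
        cv2.polylines(im,[q],True,(0,0,255),1)
    cv2.imwrite("pics/"+n+".png",im)
E
python3 - <<'E'
import pickle,numpy as np,cv2
from h import *
from plant import manip
p=manip.snapshot("top"); pickle.dump(p,open("top.pkl","wb"))
w=world(p)
for t in ["wedge_a","block","rack"]:
    for r in manip.silhouettes(p,t):
        v,u=np.where(r["pixels"]); P=w[r["pixels"]]; 
        print(t,round(r["score"],2),u.mean().round(),v.mean().round(),len(u),np.nanmedian(P,0).round(3), np.nanpercentile(P[:,2],[5,50,95]).round(3), np.linalg.norm(np.nanmedian(P[:,:2],0)).round(3))
    for r in manip.tip_of(p,t):
        X=p["T"][:3,:3]@r["position"]+p["T"][:3,3]; print("  tip",r["score"],X.round(3))
save("cropR",p,(330,80,430,210),5.5 if False else 4.5)
save("cropL",p,(80,90,220,220),4.5)
E
```

```text
wedge_a 0.97 116.0 180.0 1223 [0.467 0.312 0.029] [0.005 0.029 0.061] 0.562
wedge_a 0.96 382.0 109.0 1180 [ 0.61  -0.273  0.029] [0.005 0.029 0.062] 0.668
wedge_a 0.93 147.0 273.0 1209 [0.269 0.24  0.03 ] [0.001 0.03  0.062] 0.36
wedge_a 0.88 173.0 124.0 1041 [0.583 0.192 0.03 ] [0.004 0.03  0.062] 0.614
  tip 0.95 [0.582 0.184 0.001]
  tip 0.8 [ 0.274  0.26  -0.002]
  tip 0.77 [ 0.457  0.319 -0.001]
  tip 0.76 [ 0.615 -0.261 -0.004]
block 0.8 374.0 187.0 1089 [ 0.437 -0.239  0.03 ] [0.007 0.03  0.062] 0.498
  tip 0.88 [ 0.439 -0.25  -0.002]
rack 0.93 250.0 153.0 3471 [0.52  0.025 0.006] [0.003 0.006 0.024] 0.521
rack 0.75 381.0 276.0 3799 [ 0.245 -0.251  0.006] [0.003 0.006 0.024] 0.351
  tip 0.63 [ 0.249 -0.249  0.   ]
  tip 0.57 [0.521 0.029 0.002]
```

View pics/cropR.png

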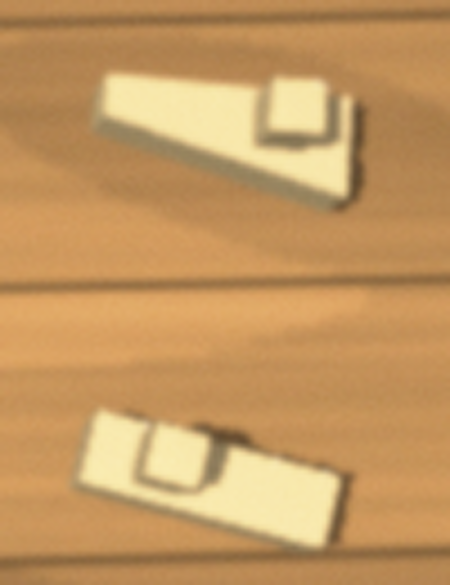

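View pics/cropL.png

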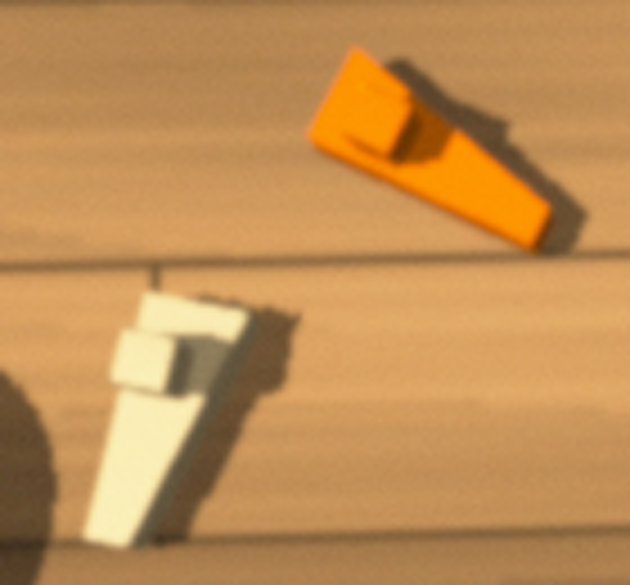

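Crops: the pale shapes at (382,108) and (115,183) taper, so they are the wedges. The one at (377,186) is straight, so it is the block. The rack is the box at (251,153), 0.52 m from the base against 0.35 m for the other. Next I'll fit exact poses by matching silhouettes.

```bash
cat >> h.py <<'E'
from scipy.optimize import minimize
def prism(P,z0,z1): 
    P=np.asarray(P,float); return np.vstack([np.c_[P,np.full(len(P),z0)],np.c_[P,np.full(len(P),z1)]])
W=np.array([[-60,-17.5],[60,-17.5],[60,2.5],[-60,32.5]])/1e3
S=np.array([[-38,-13],[-12,-13],[-12,13],[-38,13]])/1e3
R=np.array([[-78,-53],[78,-53],[78,53],[-78,53]])/1e3
WED=[prism(W,0,.03),prism(S,.03,.062)]
RACK=[prism(R,0,.024)]
def tf(X,x,y,th,z=0):
    c,s=np.cos(th),np.sin(th); X=X@np.array([[c,s,0],[-s,c,0],[0,0,1]]); return X+[x,y,z]
def render(p,parts,q,z=0,up=4):
    m=np.zeros((384*up,512*up),np.uint8)
    for X in parts:
        uv=(proj(p,tf(X,*q,z))+.5)*up-.5
        h=cv2.convexHull((uv*16).round().astype(np.int32)); cv2.fillConvexPoly(m,h,255,shift=4)
    return cv2.resize(m,(512,384),interpolation=cv2.INTER_AREA)/255.
def fit(views,parts,q0,z=0):
    def cost(q):
        return sum(np.abs(render(p,parts,q,z)-m).sum()/m.sum() for p,m in views)
    best=None
    for th in np.atleast_1d(q0[2]):
        s0=np.array([q0[0],q0[1],th]); sim=np.vstack([s0,s0+[.012,0,0],s0+[0,.012,0],s0+[0,0,.15]])
        r=minimize(cost,s0,method="Nelder-Mead",options=dict(initial_simplex=sim,xatol=1e-4,fatol=1e-4,maxiter=150))
        if best is None or r.fun<best.fun: best=r
    return best.x,best.fun
E
cat > fit0.py <<'E'
import pickle
from h import *
from plant import manip
d={}
top=manip.snapshot("top"); side=manip.snapshot("side")
M={}
for n,p in (("top",top),("side",side)):
    w=world(p)
    for t in ("wedge_a","rack"):
        for r in manip.silhouettes(p,t):
            M.setdefault((n,t),[]).append((np.nanmedian(w[r["pixels"]],0)[:2],r["pixels"].astype(float)))
for name,t,parts,c,ths in [("A","wedge_a",WED,(.467,.312),np.arange(0,6.28,.785)),("B","wedge_a",WED,(.61,-.273),np.arange(0,6.28,.785)),("rack","rack",RACK,(.52,.025),[0,.785,1.57,2.36])]:
    views={n:[(p,m) for cc,m in M.get((n,t),[]) if np.hypot(*(cc-c))<.05] for n,p in (("top",top),("side",side))}
    for k,vv in (("top",views["top"]),("side",views["side"]),("both",views["top"]+views["side"])):
        if vv:
            q,f=fit(vv,parts,(c[0],c[1],ths)); print(name,k,len(vv),q.round(4),"deg",np.degrees(q[2]).round(1),"cost",round(f,3)); d[name]=q
pickle.dump(d,open("poses.pkl","wb"))
L=[proj(top,tf(X,*d[n]))[4:] for n,P in (("A",WED),("B",WED),("rack",RACK)) for X in P]
save("fit0",top,(80,70,430,220),2.2,L)
E
python3 fit0.py
```

```text
A top 1 [0.4581 0.3181 2.9087] deg 166.7 cost 0.042
A side 1 [0.4577 0.3162 2.9096] deg 166.7 cost 0.062
A both 2 [0.4581 0.3177 2.9121] deg 166.9 cost 0.118
B top 1 [ 0.6156 -0.2631  1.4769] deg 84.6 cost 0.052
B side 1 [ 0.6172 -0.2655  1.4733] deg 84.4 cost 0.082
B both 2 [ 0.6158 -0.2642  1.4772] deg 84.6 cost 0.165
rack top 1 [0.5195 0.0264 0.1217] deg 7.0 cost 0.055
rack side 1 [0.5207 0.0224 3.2679] deg 187.2 cost 0.027
rack both 2 [0.5203 0.0238 0.1211] deg 6.9 cost 0.104
```

View pics/fit0.png

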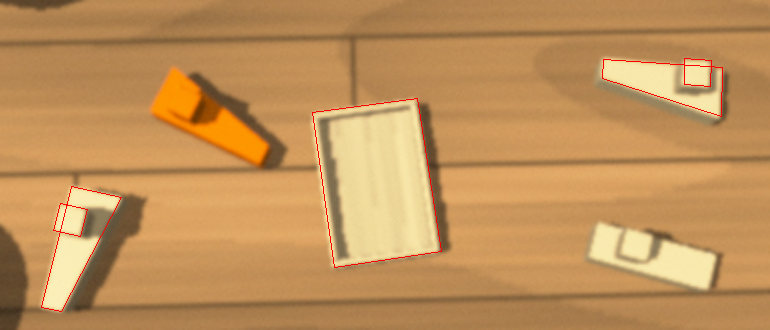

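```bash
cat >> h.py <<'E'
from scipy.spatial.transform import Rotation as Ro
def plan(o,stub,jaw,z):
    """stub xy, jaw direction angle (rad, mod pi), TCP z -> turn(deg, tool axes), shift (cm, current tool axes)"""
    Rc=Ro.from_euler("xyz",o["orientation"])
    out=[]
    for k in (0,np.pi):
        a=jaw+k; y=np.array([np.cos(a),np.sin(a),0]);x=np.array([0,0,-1.]);R=np.c_[x,y,np.cross(x,y)]
        rv=np.degrees((Rc.inv()*Ro.from_matrix(R)).as_rotvec()); out.append((abs(rv[0]),rv,R))
    d=np.r_[stub,z]-o["eef_pos"]
    for _,rv,R in sorted(out,key=lambda t:t[0]):
        print("turn",rv.round(2),"shift before turn",(Rc.inv().apply(d)*100).round(2),"shift after turn",(R.T@d*100).round(2))
    print("tcp",o["eef_pos"].round(4),"q6",o["joint_pos"][5].round(3),"w",o["width"].round(3),"F",o["wrist_force"].round(1),"t",o["t"])
def stub(q): return np.array([q[0]-.025*np.cos(q[2]),q[1]-.025*np.sin(q[2])])
E
python3 - <<'E'
import pickle; from h import *
from plant import manip
d=pickle.load(open("poses.pkl","rb"));o=manip.get_obs()
print(Ro.from_euler("xyz",o["orientation"]).as_matrix().round(3))
for n in "AB": print(n,stub(d[n])); plan(o,stub(d[n]),d[n][2]+np.pi/2,.12)
E
```

```text
[[-0.    -0.325 -0.946]
 [ 0.    -0.946  0.325]
 [-1.    -0.     0.   ]]
A [0.48239688 0.31196515]
turn [-5.8  0.   0. ] shift before turn [ 11.13   9.83 -35.49] shift after turn [ 11.13  13.37 -34.32]
turn [174.2   0.   -0. ] shift before turn [ 11.13   9.83 -35.49] shift after turn [ 11.13 -13.37  34.32]Traceback (most recent call last):
  File "<stdin>", line 5, in <module>
  File "h.py", line 55, in plan
    print("tcp",o["eef_pos"].round(4),"q6",o["joint_pos"][5].round(3),"w",o["width"].round(3),"F",o["wrist_force"].round(1),"t",o["t"])
                                                                          ^^^^^^^^^^^^^^^^
AttributeError: 'float' object has no attribute 'round'
```

```bash
sed -i 's/o\["width"\].round(3)/round(float(o["width"]),3)/' h.py; python3 - <<'E'
import pickle; from h import *
for n in ("top","side"):
    p=pickle.load(open("s0.pkl","rb"))[n]; w=world(p)
    for nm,m in (("y>.35",(w[...,1]>.35)&(w[...,2]>.03)&(w[...,0]>.1)),("high",(w[...,2]>.07)&(w[...,0]>.15))):
        P=w[m]
        if len(P): print(n,nm,len(P),P.min(0).round(3),P.max(0).round(3))
d=pickle.load(open("poses.pkl","rb"));r=d["rack"]
from plant import manip; o=manip.get_obs()
plan(o,stub(d["A"]),d["A"][2]+np.pi/2,.12)
E
```

```text
top y>.35 6091 [0.317 0.36  0.03 ] [0.842 0.546 0.176]
top high 4432 [ 0.335 -0.532  0.07 ] [0.842 0.532 0.176]
side y>.35 8825 [0.141 0.357 0.03 ] [0.864 0.671 0.448]
side high 7773 [ 0.15  -0.524  0.07 ] [0.864 0.671 0.448]
turn [-5.8  0.   0. ] shift before turn [ 11.13   9.83 -35.49] shift after turn [ 11.13  13.37 -34.32]
turn [174.2   0.   -0. ] shift before turn [ 11.13   9.83 -35.49] shift after turn [ 11.13 -13.37  34.32]
tcp [0.1786 0.5202 0.2313] q6 -0.285 w 0.998 F [-0.5 -0.3 -0.1] t 0.75
```

{"method": "step_arm", "body": {
  "commands": [
    [-5.8,0,0,0,0,0,1],
    [0,0,0,0,1.34,-3.43,1],
    [0,0,0,0,1.34,-3.43,1],
    [0,0,0,0,1.34,-3.43,1],
    [0,0,0,0,1.34,-3.43,1],
    [0,0,0,0,1.34,-3.43,1],
    [0,0,0,0,1.34,-3.43,1],
    [0,0,0,0,1.34,-3.43,1],
    [0,0,0,0,1.34,-3.43,1],
    [0,0,0,0,1.34,-3.43,1],
    [0,0,0,0,1.34,-3.43,1],
    [0,0,0,0,0,0,1],
    [0,0,0,0,0,0,1]
  ]
}}

```text
t: 2.05
eef_pos: [0.4826, 0.3111, 0.2309]
orientation: [0.71, 1.57, -2.663]
wrist_force: [-0.2, -0.3, 0.2]
width: 0.999
```

```bash
cat > look.py <<'E'
import pickle,sys; from h import *
from plant import manip
name,key,z=sys.argv[1],sys.argv[2],float(sys.argv[3])
d=pickle.load(open("poses.pkl","rb"));o=manip.get_obs()
p=manip.snapshot("wrist"); 
q=d[key]
best=[];w=world(p)
for r in manip.silhouettes(p,"wedge_a"):
    c=np.nanmedian(w[r["pixels"]],0); print(r["score"],c.round(3),r["pixels"].sum())
    if np.hypot(*(c[:2]-q[:2]))<.06: best.append((p,r["pixels"].astype(float)))
if best:
    qq,f=fit(best[:1],WED,(q[0],q[1],q[2])); print("wrist fit",qq.round(4),np.degrees(qq[2]).round(1),round(f,3),"prior",q.round(4))
    pts=[proj(p,tf(X,*qq))[4:] for X in WED]
else: qq=q;pts=[]
pickle.dump(qq,open("wfit_%s.pkl"%key,"wb"))
save(name,p,None,1.2,pts)
for s in (q,qq): plan(o,stub(s),s[2]+np.pi/2,z)
E
python3 look.py wA0 A .036
```

```text
0.82 [0.48  0.314 0.028] 2544
0.66 [0.285 0.261 0.028] 1934
0.62 [0.586 0.202 0.028] 3998
wrist fit [0.4587 0.318  2.9121] 166.9 0.041 prior [0.4581 0.3177 2.9121]
turn [-0.11  0.02 -0.02] shift before turn [19.49 -0.09  0.03] shift after turn [19.49 -0.08  0.04]
turn [ 1.7989e+02 -3.0000e-02 -4.0000e-02] shift before turn [19.49 -0.09  0.03] shift after turn [19.49  0.08 -0.04]
tcp [0.4826 0.3111 0.2309] q6 0.495 w 0.999 F [-0.2 -0.3  0.2] t 2.05
turn [-0.11  0.02 -0.02] shift before turn [19.49 -0.13 -0.02] shift after turn [19.49 -0.13 -0.02]
turn [ 1.7989e+02 -3.0000e-02 -4.0000e-02] shift before turn [19.49 -0.13 -0.02] shift after turn [19.49  0.13  0.02]
tcp [0.4826 0.3111 0.2309] q6 0.495 w 0.999 F [-0.2 -0.3  0.2] t 2.05
```

View pics/wA0.png

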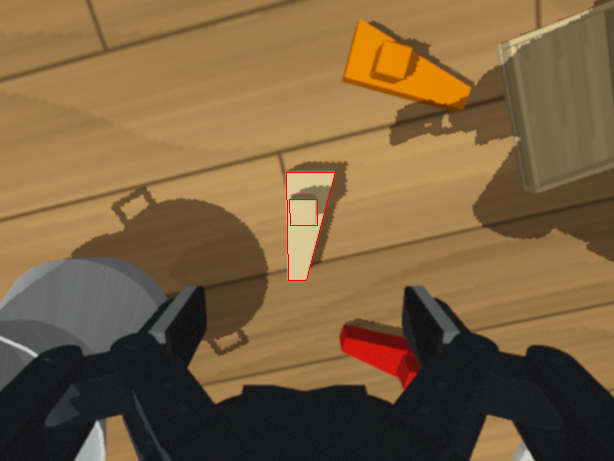

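The wrist view shows the pale wedge at about (300,225) under the fitted outline, and it agrees with the earlier fit to 1 mm. The red and orange look-alikes are off to the side. I'll check the pot's clearance before descending.

```bash
python3 - <<'E'
import pickle; from h import *
for n in ("top","side"):
    w=world(pickle.load(open("s0.pkl","rb"))[n]); m=(w[...,2]>.035)&(w[...,0]>.3)&(w[...,0]<.62)&(w[...,1]>.345)
    print(n,w[m].min(0),w[m].max(0), np.percentile(w[m],1,axis=0))
E
```

```text
top [0.31734955 0.48861857 0.03513152] [0.48214791 0.54556532 0.10710402] [0.32520175 0.49040686 0.03965994]
side [0.30046072 0.48391769 0.03503972] [0.51244623 0.6710125  0.18220389] [0.30932522 0.48873136 0.03949754]
```

{"method": "step_arm", "body": {
  "commands": [
    [0,0,0,3,-0.11,0,1],
    [0,0,0,3,0,0,1],
    [0,0,0,3,0,0,1],
    [0,0,0,3,0,0,1],
    [0,0,0,2,0,0,1],
    [0,0,0,0,0,0,1]
  ]
}}

```text
t: 2.75
eef_pos: [0.4799, 0.3122, 0.0884]
orientation: [0.915, 1.565, -2.455]
wrist_force: [-0.4, -0.1, 0.6]
width: 1.0
```

```bash
cat > pl.py <<'E'
import pickle,sys; from h import *
from plant import manip
k=sys.argv[1];q=pickle.load(open("wfit_%s.pkl"%k,"rb"));plan(manip.get_obs(),stub(q),q[2]+np.pi/2,float(sys.argv[2]))
E
python3 pl.py A .036
```

```text
turn [ 0.07  0.21 -0.28] shift before turn [ 5.24 -0.11 -0.32] shift after turn [ 5.24 -0.09 -0.3 ]
turn [-179.93    0.43    0.33] shift before turn [ 5.24 -0.11 -0.32] shift after turn [5.24 0.09 0.3 ]
tcp [0.4799 0.3122 0.0884] q6 0.494 w 1.0 F [-0.4 -0.1  0.6] t 2.75
```

{"method": "step_arm", "body": {
  "commands": [
    [0.1,0.2,-0.3,2.0,-0.1,-0.3,1],
    [0,0,0,2.0,0,0,1],
    [0,0,0,1.2,0,0,1],
    [0,0,0,0,0,0,1],
    [0,0,0,0,0,0,1]
  ]
}}

```text
t: 3.25
eef_pos: [0.4861, 0.3138, 0.0405]
orientation: [-2.213, 1.563, 0.698]
wrist_force: [0.6, -0.4, 1.1]
width: 0.999
```

```bash
python3 pl.py A .036
```

```text
turn [-0.06 -0.27  0.36] shift before turn [0.45 0.22 0.27] shift after turn [0.45 0.22 0.27]
turn [179.94   0.56   0.42] shift before turn [0.45 0.22 0.27] shift after turn [ 0.45 -0.22 -0.27]
tcp [0.4861 0.3138 0.0405] q6 0.496 w 0.999 F [ 0.6 -0.4  1.1] t 3.25
```

{"method": "step_arm", "body": {
  "commands": [
    [0,0,0,0,0,0,1],
    [0,0,0,0,0,0,1],
    [0,0,0,0,0,0,1]
  ]
}}

```text
t: 3.55
eef_pos: [0.4859, 0.3134, 0.04]
orientation: [-2.154, 1.563, 0.757]
wrist_force: [-0.6, 0.0, 0.0]
width: 1.0
```

```bash
python3 pl.py A .036
```

```text
turn [-0.11 -0.24  0.36] shift before turn [0.4  0.18 0.26] shift after turn [0.4  0.18 0.26]
turn [179.89   0.56   0.37] shift before turn [0.4  0.18 0.26] shift after turn [ 0.4  -0.18 -0.26]
tcp [0.4859 0.3134 0.04  ] q6 0.496 w 1.0 F [-0.6  0.   0. ] t 3.55
```

{"method": "step_arm", "body": {
  "commands": [
    [0,-0.25,0.35,0.4,0.18,0.26,1],
    [0,0,0,0,0,0,1],
    [0,0,0,0,0,0,1],
    [0,0,0,0,0,0,1],
    [0,0,0,0,0,0,-1],
    [0,0,0,0,0,0,-1],
    [0,0,0,0,0,0,-1],
    [0,0,0,0,0,0,-1],
    [0,0,0,0,0,0,-1],
    [0,0,0,0,0,0,-1],
    [0,0,0,0,0,0,-1],
    [0,0,0,0,0,0,-1]
  ],
  "newtons": 40
}}

```text
t: 4.75
eef_pos: [0.4829, 0.3122, 0.0354]
orientation: [0.705, 1.57, -2.668]
wrist_force: [0.1, 0.5, 1.4]
width: 0.296
```

```bash
python3 pl.py A .036
```

```text
turn [-0.1   0.04 -0.03] shift before turn [-0.06 -0.02 -0.01] shift after turn [-0.06 -0.02 -0.01]
turn [ 1.799e+02 -5.000e-02 -6.000e-02] shift before turn [-0.06 -0.02 -0.01] shift after turn [-0.06  0.02  0.01]
tcp [0.4829 0.3122 0.0354] q6 0.494 w 0.296 F [0.1 0.5 1.4] t 4.75
```

{"method": "step_arm", "body": {
  "commands": [
    [0,0,0,-1,0,0,-1],
    [0,0,0,-2,0,0,-1],
    [0,0,0,-3,0,0,-1],
    [0,0,0,-3,0,0,-1],
    [0,0,0,-1,0,0,-1],
    [0,0,0,0,0,0,-1],
    [0,0,0,0,0,0,-1]
  ]
}}

```text
t: 5.45
eef_pos: [0.4821, 0.3117, 0.1342]
orientation: [0.702, 1.568, -2.671]
wrist_force: [-0.6, -0.1, -1.7]
width: 0.297
```

```bash
cat > place.py <<'E'
import pickle,sys; from h import *
from plant import manip
k,z=sys.argv[1],float(sys.argv[2]); off=float(sys.argv[3]) if len(sys.argv)>3 else .019
x,y,th=pickle.load(open("poses.pkl","rb"))["rack"]
s=1 if k=="A" else -1
t=tf(np.array([[s*.025,s*off,0]]),x,y,th)[0,:2]
print("target",t.round(4)); plan(manip.get_obs(),t,th+np.pi/2,z)
E
python3 place.py A .14
```

```text
target [0.5428 0.0457]
turn [-20.21   0.16  -0.09] shift before turn [ -0.56  24.5  -12.01] shift after turn [-0.58 27.14 -2.81]
turn [ 1.5979e+02 -1.3000e-01 -2.2000e-01] shift before turn [ -0.56  24.5  -12.01] shift after turn [ -0.58 -27.14   2.81]
tcp [0.4821 0.3117 0.1342] q6 0.494 w 0.297 F [-0.6 -0.1 -1.7] t 5.45
```

{"method": "step_arm", "body": {
  "commands": [
    [-5.05,0,0,0,0,0,-1],
    [-5.05,0,0,0,0,0,-1],
    [-5.05,0,0,0,0,0,-1],
    [-5.05,0.15,-0.1,0,0,0,-1],
    [0,0,0,-0.6,1.0,-0.1,-1],
    [0,0,0,0,2.3,-0.24,-1],
    [0,0,0,0,2.8,-0.3,-1],
    [0,0,0,0,3,-0.3,-1],
    [0,0,0,0,3,-0.3,-1],
    [0,0,0,0,3,-0.3,-1],
    [0,0,0,0,3,-0.3,-1],
    [0,0,0,0,3,-0.3,-1],
    [0,0,0,0,2.8,-0.3,-1],
    [0,0,0,0,2.2,-0.27,-1],
    [0,0,0,0,1.0,-0.1,-1],
    [0,0,0,0,0,0,-1],
    [0,0,0,0,0,0,-1],
    [0,0,0,0,0,0,-1]
  ]
}}

```text
t: 7.25
eef_pos: [0.5433, 0.0472, 0.1409]
orientation: [-2.347, 1.569, 0.916]
wrist_force: [-0.9, -0.7, -0.3]
width: 0.296
```

```bash
python3 place.py A .043; python3 - <<'E'
import pickle; from h import *
from plant import manip
d=pickle.load(open("poses.pkl","rb"))
p=manip.snapshot("wrist"); save("wA1",p,None,1.2,[proj(p,tf(RACK[0],*d["rack"]))[4:]])
for r in manip.silhouettes(p,"rack"):
    w=world(p);print(r["score"],np.nanmedian(w[r["pixels"]],0))
E
```

```text
target [0.5428 0.0457]
turn [ 0.03 -0.07  0.07] shift before turn [9.79 0.16 0.08] shift after turn [9.79 0.14 0.06]
turn [-1.7997e+02 -1.1000e-01 -1.1000e-01] shift before turn [9.79 0.16 0.08] shift after turn [ 9.79 -0.14 -0.06]
tcp [0.5433 0.0472 0.1409] q6 1.32 w 0.296 F [-0.9 -0.7 -0.3] t 7.25
0.81 [0.5722848  0.01042734 0.00476369]
```

View pics/wA1.png

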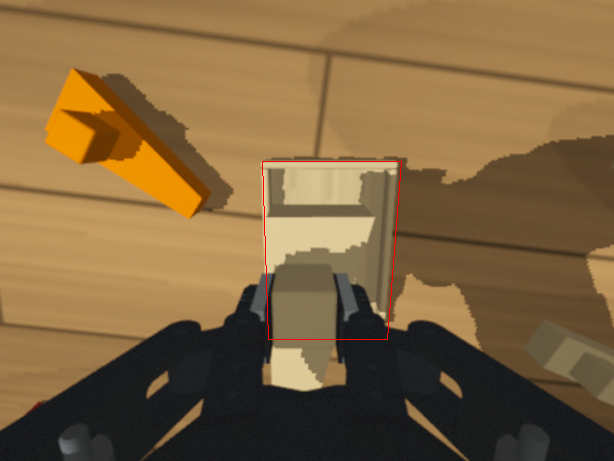

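The wrist view shows the rack at about (330,250). Its edges lie on the fitted outline to about 1 px, and the held wedge has its thick end towards the far end at (320,235). I'll lower it.

{"method": "step_arm", "body": {
  "commands": [
    [0,0,0,1,0.15,0.08,-1],
    [0,0,0,2,0,0,-1],
    [0,0,0,2,0,0,-1],
    [0,0,0,1,0,0,-1],
    [0,0,0,0,0,0,-1],
    [0,0,0,0,0,0,-1],
    [0,0,0,0,0,0,-1],
    [0,0,0,0,0,0,-1]
  ]
}}

```text
t: 8.15
eef_pos: [0.5436, 0.0451, 0.0819]
orientation: [-2.745, 1.567, 0.518]
wrist_force: [-0.9, 0.2, -0.9]
width: 0.293
```

```bash
python3 place.py A .043
```

```text
target [0.5428 0.0457]
turn [ 0.01 -0.19  0.08] shift before turn [ 3.89 -0.06  0.08] shift after turn [ 3.89 -0.06  0.07]
turn [-1.7999e+02 -1.3000e-01 -3.0000e-01] shift before turn [ 3.89 -0.06  0.08] shift after turn [ 3.89  0.06 -0.07]
tcp [0.5436 0.0451 0.0819] q6 1.323 w 0.293 F [-0.9  0.2 -0.9] t 8.15
```

{"method": "step_arm", "body": {
  "commands": [
    [0,-0.2,0.1,1.2,-0.06,0.07,-1],
    [0,0,0,1.2,0,0,-1],
    [0,0,0,0.8,0,0,-1],
    [0,0,0,0.4,0,0,-1],
    [0,0,0,0.2,0,0,-1],
    [0,0,0,0,0,0,-1],
    [0,0,0,0,0,0,-1],
    [0,0,0,0,0,0,-1]
  ]
}}

```text
t: 8.95
eef_pos: [0.5425, 0.0455, 0.0434]
orientation: [0.457, 1.57, -2.563]
wrist_force: [-0.3, -0.0, -0.3]
width: 0.294
```

```bash
python3 place.py A .042
```

```text
target [0.5428 0.0457]
turn [ 0.01  0.06 -0.03] shift before turn [ 0.14 -0.01 -0.03] shift after turn [ 0.14 -0.01 -0.03]
turn [-1.7999e+02  5.0000e-02  1.0000e-01] shift before turn [ 0.14 -0.01 -0.03] shift after turn [0.14 0.01 0.03]
tcp [0.5425 0.0455 0.0434] q6 1.32 w 0.294 F [-0.3 -0.  -0.3] t 8.95
```

{"method": "step_arm", "body": {
  "commands": [
    [0,0,0,0.15,0,0,-1],
    [0,0,0,0,0,0,-1],
    [0,0,0,0,0,0,-1],
    [0,0,0,0,0,0,0.5],
    [0,0,0,0,0,0,0.5],
    [0,0,0,0,0,0,0.5],
    [0,0,0,0,0,0,0.5],
    [0,0,0,0,0,0,0.5],
    [0,0,0,-1,0,0,0.5],
    [0,0,0,-2,0,0,1],
    [0,0,0,-3,0,0,1],
    [0,0,0,-4,0,0,1],
    [0,0,0,-2,0,0,1],
    [0,0,0,0,0,0,1]
  ]
}}

```text
t: 10.35
eef_pos: [0.5446, 0.0459, 0.1662]
orientation: [-3.134, 1.565, 0.129]
wrist_force: [-0.2, -0.0, -0.2]
width: 0.999
```

```bash
python3 - <<'E'
import pickle; from h import *
from plant import manip
d=pickle.load(open("poses.pkl","rb"));plan(manip.get_obs(),stub(d["B"]),d["B"][2]+np.pi/2,.165)
E
```

```text
turn [-77.67  -0.3   -0.24] shift before turn [ 0.14 34.08 -2.77] shift after turn [ 0.12  9.99 32.7 ]
turn [102.33  -0.25   0.32] shift before turn [ 0.14 34.08 -2.77] shift after turn [  0.12  -9.99 -32.7 ]
tcp [0.5446 0.0459 0.1662] q6 1.32 w 0.999 F [-0.2 -0.  -0.2] t 10.35
```

{"method": "step_arm", "body": {
  "commands": [
    [8.5,0,0,0,0,0,1],
    [8.5,0,0,0,0,0,1],
    [8.5,0,0,0,0,0,1],
    [8.5,0,0,0,0,0,1],
    [8.5,0,0,0,0,0,1],
    [8.5,0,0,0,0,0,1],
    [8.5,0,0,0,0,0,1],
    [8.5,0,0,0,0,0,1],
    [8.5,0,0,0,0,0,1],
    [8.5,0,0,0,0,0,1],
    [8.5,0,0,0,0,0,1],
    [8.5,0,0,0,0,0,1],
    [0,0,0,0,0,0,1]
  ]
}}

```text
t: 11.65
eef_pos: [0.5421, 0.0455, 0.1613]
orientation: [2.015, 1.568, -2.787]
wrist_force: [-0.1, 0.9, 0.3]
width: 1.001
```

{"method": "step_arm", "body": {
  "commands": [
    [0,0,0,0,-0.5,-1.6,1],
    [0,0,0,0,-1,-3.3,1],
    [0,0,0,0,-1,-3.3,1],
    [0,0,0,0,-1,-3.3,1],
    [0,0,0,0,-1,-3.3,1],
    [0,0,0,0,-1,-3.3,1],
    [0,0,0,0,-1,-3.3,1],
    [0,0,0,0,-1,-3.3,1],
    [0,0,0,0,-1,-3.3,1],
    [0,0,0,0,-1,-3.3,1],
    [0,0,0,0,-0.5,-1.5,1],
    [0,0,0,0,0,0,1],
    [0,0,0,0,0,0,1],
    [0,0,0,0,0,0,1]
  ]
}}

```text
t: 13.05
eef_pos: [0.6131, -0.2892, 0.1617]
orientation: [1.976, 1.569, -2.822]
wrist_force: [0.6, 0.8, 0.8]
width: 0.997
```

```bash
python3 look.py wB0 B .036; python3 - <<'E'
from plant import manip; from h import *
save("top2",manip.snapshot("top"),(150,80,430,220),2.8)
E
```

```text
0.67 [ 0.613 -0.288  0.028] 3843
wrist fit [ 0.6148 -0.2633  1.4536] 83.3 0.039 prior [ 0.6158 -0.2642  1.4772]
turn [ 0.44 -0.05 -0.11] shift before turn [12.57 -0.06  0.03] shift after turn [12.57 -0.04  0.02]
turn [-1.7956e+02  1.7000e-01 -7.0000e-02] shift before turn [12.57 -0.06  0.03] shift after turn [12.57  0.04 -0.02]
tcp [ 0.6131 -0.2892  0.1617] q6 0.124 w 0.997 F [0.6 0.8 0.8] t 13.05
turn [ 1.79 -0.05 -0.11] shift before turn [12.57  0.1   0.11] shift after turn [12.57  0.13  0.09]
turn [-1.7821e+02  1.7000e-01 -8.0000e-02] shift before turn [12.57  0.1   0.11] shift after turn [12.57 -0.13 -0.09]
tcp [ 0.6131 -0.2892  0.1617] q6 0.124 w 0.997 F [0.6 0.8 0.8] t 13.05
```

View pics/wB0.png

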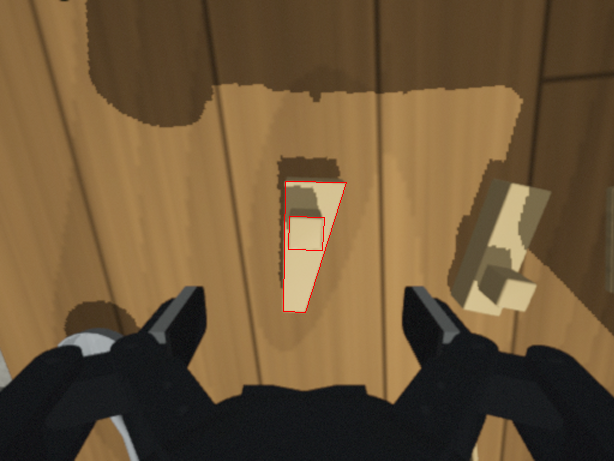

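View pics/top2.png

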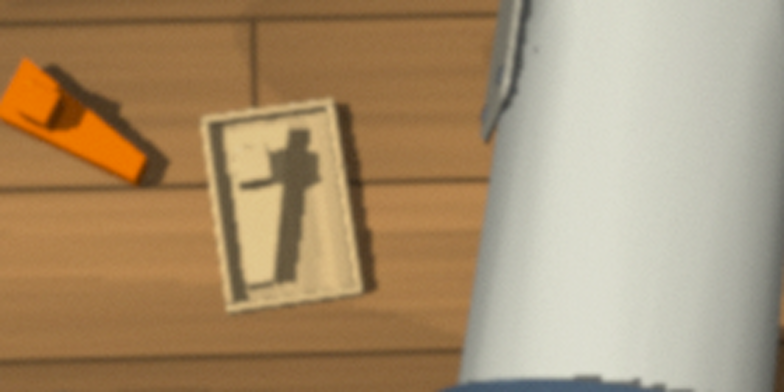

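The wrist view shows wedge B centred at about (312,245) inside its fitted outline, with the block to the right at (510,250), clear of the fingers. The top view shows wedge A flat in the rack's left half, thick end far. I'll descend on B.

{"method": "step_arm", "body": {
  "commands": [
    [1.5,0,0,1,0.1,0.1,1],
    [0,0,0,2.5,0,0,1],
    [0,0,0,3,0,0,1],
    [0,0,0,2,0,0,1],
    [0,0,0,1,0,0,1],
    [0,0,0,0,0,0,1],
    [0,0,0,0,0,0,1],
    [0,0,0,0,0,0,1],
    [0,0,0,0,0,0,1]
  ]
}}

```text
t: 14.1
eef_pos: [0.6128, -0.2892, 0.068]
orientation: [-2.765, 1.569, -1.309]
wrist_force: [-0.1, -0.7, 0.8]
width: 1.001
```

```bash
python3 pl.py B .036
```

```text
turn [ 0.16 -0.09  0.03] shift before turn [3.2 0.1 0.1] shift after turn [3.2 0.1 0.1]
turn [-1.7984e+02 -5.0000e-02 -1.3000e-01] shift before turn [3.2 0.1 0.1] shift after turn [ 3.2 -0.1 -0.1]
tcp [ 0.6128 -0.2892  0.068 ] q6 0.095 w 1.001 F [-0.1 -0.7  0.8] t 14.1
```

{"method": "step_arm", "body": {
  "commands": [
    [0,0,0,1.2,0.08,0.1,1],
    [0,0,0,1.2,0,0,1],
    [0,0,0,0.8,0,0,1],
    [0,0,0,0,0,0,1],
    [0,0,0,0,0,0,1],
    [0,0,0,0,0,0,1],
    [0,0,0,0,0,0,1]
  ]
}}

```text
t: 14.8
eef_pos: [0.6117, -0.2881, 0.0352]
orientation: [2.662, 1.569, -2.164]
wrist_force: [0.8, 0.4, -0.3]
width: 0.999
```

```bash
python3 pl.py B .036
```

```text
turn [ 0.16 -0.07 -0.04] shift before turn [-0.08 -0.02 -0.  ] shift after turn [-0.08 -0.02 -0.  ]
turn [-1.7984e+02  6.0000e-02 -1.2000e-01] shift before turn [-0.08 -0.02 -0.  ] shift after turn [-0.08  0.02  0.  ]
tcp [ 0.6117 -0.2881  0.0352] q6 0.094 w 0.999 F [ 0.8  0.4 -0.3] t 14.8
```

{"method": "step_arm", "body": {
  "commands": [
    [0,0,0,0,0,0,-1],
    [0,0,0,0,0,0,-1],
    [0,0,0,0,0,0,-1],
    [0,0,0,0,0,0,-1],
    [0,0,0,0,0,0,-1],
    [0,0,0,0,0,0,-1],
    [0,0,0,0,0,0,-1],
    [0,0,0,0,0,0,-1],
    [0,0,0,-1,0,0,-1],
    [0,0,0,-2,0,0,-1],
    [0,0,0,-3,0,0,-1],
    [0,0,0,-3,0,0,-1],
    [0,0,0,-2,0,0,-1],
    [0,0,0,-1,0,0,-1],
    [0,0,0,0,0,0,-1],
    [0,0,0,0,0,0,-1]
  ],
  "newtons": 40
}}

```text
t: 16.4
eef_pos: [0.611, -0.2874, 0.1534]
orientation: [1.615, 1.567, 3.071]
wrist_force: [-0.1, -0.2, -1.4]
width: 0.294
```

```bash
python3 place.py B .155
```

```text
target [0.4977 0.0019]
turn [76.5  -0.15 -0.17] shift before turn [-0.12 14.56 27.45] shift after turn [-0.16 30.09 -7.75]
turn [-103.5     0.18   -0.16] shift before turn [-0.12 14.56 27.45] shift after turn [ -0.16 -30.09   7.75]
tcp [ 0.611  -0.2874  0.1534] q6 0.094 w 0.294 F [-0.1 -0.2 -1.4] t 16.4
```

{"method": "step_arm", "body": {
  "commands": [
    [8.5,0,0,0,0,0,-1],
    [8.5,0,0,0,0,0,-1],
    [8.5,0,0,0,0,0,-1],
    [8.5,0,0,0,0,0,-1],
    [8.5,0,0,0,0,0,-1],
    [8.5,0,0,0,0,0,-1],
    [8.5,0,0,0,0,0,-1],
    [8.5,0,0,0,0,0,-1],
    [8.5,0,0,0,0,0,-1],
    [0,0,0,0,0,0,-1]
  ]
}}

```text
t: 17.4
eef_pos: [0.6107, -0.2874, 0.1526]
orientation: [2.957, 1.566, 3.077]
wrist_force: [-0.1, -0.4, -2.7]
width: 0.299
```

{"method": "step_arm", "body": {
  "commands": [
    [0,0,0,0,1,-0.25,-1],
    [0,0,0,0,2,-0.5,-1],
    [0,0,0,0,3,-0.8,-1],
    [0,0,0,0,3,-0.8,-1],
    [0,0,0,0,3,-0.8,-1],
    [0,0,0,0,3,-0.8,-1],
    [0,0,0,0,3,-0.8,-1],
    [0,0,0,0,3,-0.8,-1],
    [0,0,0,0,3,-0.8,-1],
    [0,0,0,0,3,-0.8,-1],
    [0,0,0,0,2,-0.4,-1],
    [0,0,0,0,1,-0.2,-1],
    [0,0,0,0,0,0,-1],
    [0,0,0,0,0,0,-1],
    [0,0,0,0,0,0,-1]
  ]
}}

```text
t: 18.9
eef_pos: [0.4984, -0.0001, 0.1545]
orientation: [-2.774, 1.569, -2.653]
wrist_force: [0.3, -0.3, -1.4]
width: 0.299
```

```bash
python3 place.py B .043; python3 - <<'E'
import pickle; from h import *
from plant import manip
d=pickle.load(open("poses.pkl","rb"));r=d["rack"]
p=manip.snapshot("wrist")
tA=tf(np.array([[0,.019,.006]]),*r)[0]; tB=tf(np.array([[0,-.019,.006]]),*r)[0]
A=(tA[0],tA[1],r[2]+np.pi);B=(tB[0],tB[1],r[2])
save("wB1",p,None,1.2,[proj(p,tf(RACK[0],*r))[4:]]+[proj(p,tf(X,*A,.006))[4:] for X in WED])
p=manip.snapshot("top"); save("top3",p,(150,80,430,220),2.8,[proj(p,tf(X,*A,.006))[4:] for X in WED])
E
```

```text
target [0.4977 0.0019]
turn [-0.   -0.12  0.05] shift before turn [11.15  0.21 -0.02] shift after turn [11.15  0.2  -0.04]
turn [1.8e+02 7.0e-02 1.9e-01] shift before turn [11.15  0.21 -0.02] shift after turn [11.15 -0.2   0.04]
tcp [ 4.984e-01 -1.000e-04  1.545e-01] q6 -1.765 w 0.299 F [ 0.3 -0.3 -1.4] t 18.9
```

View pics/wB1.png

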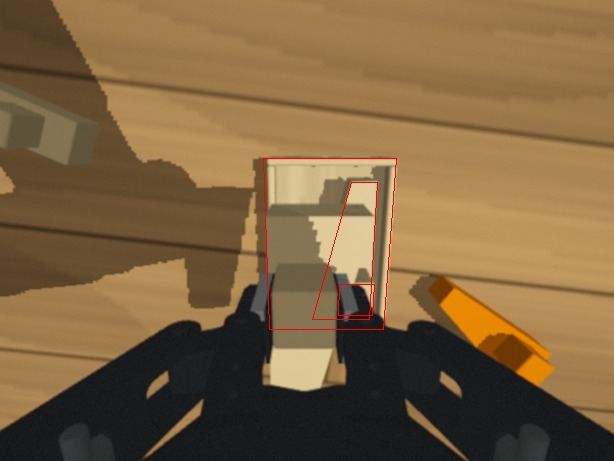

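{"method": "step_arm", "body": {
  "commands": [
    [0,0,0,1,0.18,0,-1],
    [0,0,0,2,0,0,-1],
    [0,0,0,2,0,0,-1],
    [0,0,0,1.5,0,0,-1],
    [0,0,0,0.5,0,0,-1],
    [0,0,0,0,0,0,-1],
    [0,0,0,0,0,0,-1],
    [0,0,0,0,0,0,-1],
    [0,0,0,0,0,0,-1]
  ]
}}

```text
t: 19.9
eef_pos: [0.4984, 0.0024, 0.0853]
orientation: [-2.387, 1.57, -2.266]
wrist_force: [-0.8, -0.1, -1.5]
width: 0.298
```

```bash
python3 place.py B .043
```

```text
target [0.4977 0.0019]
turn [ 0.01 -0.03  0.03] shift before turn [ 4.23 -0.04 -0.07] shift after turn [ 4.23 -0.05 -0.08]
turn [-1.7999e+02 -4.0000e-02 -4.0000e-02] shift before turn [ 4.23 -0.04 -0.07] shift after turn [4.23 0.05 0.08]
tcp [0.4984 0.0024 0.0853] q6 -1.77 w 0.298 F [-0.8 -0.1 -1.5] t 19.9
```

View pics/top3.png

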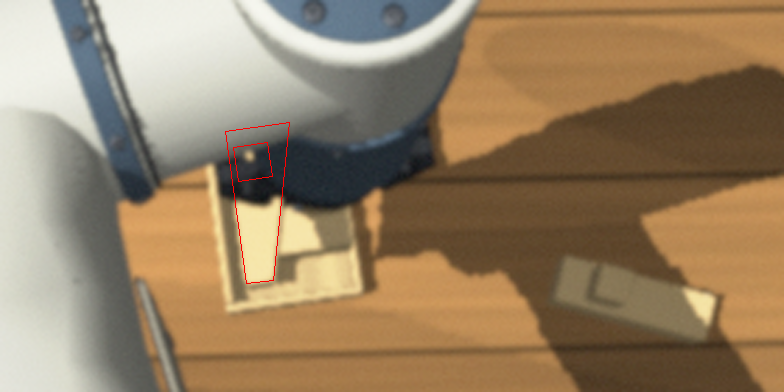

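The wrist view shows A's thin end at about (350,182), and in the top view it is near (260,283); both match the planned outline. B is held above the free half with its thick end towards the robot. I'll lower it.

{"method": "step_arm", "body": {
  "commands": [
    [0,0,0,1.2,-0.06,-0.07,-1],
    [0,0,0,1.2,0,0,-1],
    [0,0,0,0.8,0,0,-1],
    [0,0,0,0.5,0,0,-1],
    [0,0,0,0.4,0,0,-1],
    [0,0,0,0,0,0,-1],
    [0,0,0,0,0,0,-1],
    [0,0,0,0,0,0,-1],
    [0,0,0,0,0,0,-1]
  ]
}}

```text
t: 20.8
eef_pos: [0.4975, 0.0017, 0.044]
orientation: [-2.706, 1.569, -2.585]
wrist_force: [0.4, -0.2, -1.0]
width: 0.297
```

```bash
python3 place.py B .042
```

```text
target [0.4977 0.0019]
turn [ 0.01 -0.07  0.03] shift before turn [0.2  0.02 0.03] shift after turn [0.2  0.02 0.02]
turn [-1.7999e+02 -5.0000e-02 -1.1000e-01] shift before turn [0.2  0.02 0.03] shift after turn [ 0.2  -0.02 -0.02]
tcp [0.4975 0.0017 0.044 ] q6 -1.769 w 0.297 F [ 0.4 -0.2 -1. ] t 20.8
```

{"method": "step_arm", "body": {
  "commands": [
    [0,0,0,0.2,0,0,-1],
    [0,0,0,0,0,0,-1],
    [0,0,0,0,0,0,-1],
    [0,0,0,0,0,0,0.5],
    [0,0,0,0,0,0,0.5],
    [0,0,0,0,0,0,0.5],
    [0,0,0,0,0,0,0.5],
    [0,0,0,0,0,0,0.5],
    [0,0,0,-1,0,0,0.5],
    [0,0,0,-2,0,0,0.5],
    [0,0,0,-3,0,0,0.5],
    [0,0,0,-4,0,0,0.5],
    [0,0,0,-3,0,0,0.5],
    [0,0,0,0,0,0,0.5]
  ]
}}

```text
t: 22.2
eef_pos: [0.5003, 0.0019, 0.1773]
orientation: [-0.074, 1.563, 0.048]
wrist_force: [0.5, 0.5, 0.2]
width: 0.75
```

{"method": "step_arm", "body": {
  "commands": [
    [0,0,0,-2,-2,0,1],
    [0,0,0,-2,-3,0,1],
    [0,0,0,0,-4,0,1],
    [0,0,0,0,-4,0,1],
    [0,0,0,0,-4,0,1],
    [0,0,0,0,-4,0,1],
    [0,0,0,0,-4,0,1],
    [0,0,0,0,-3,0,1],
    [0,0,0,0,0,0,1],
    [0,0,0,0,0,0,1]
  ]
}}

```text
t: 23.2
eef_pos: [0.5311, -0.2766, 0.2114]
orientation: [-3.116, 1.568, -2.996]
wrist_force: [-0.5, -0.0, -0.9]
width: 1.002
```

```bash
cat > chk.py <<'E'
import pickle; from h import *
from plant import manip
d=pickle.load(open("poses.pkl","rb"));r=d["rack"]
top=manip.snapshot("top");side=manip.snapshot("side")
G={}
for s,off,th in (("A",.019,np.pi),("B",-.019,0)):
    t=tf(np.array([[0,off,0]]),*r)[0]; G[s]=(t[0],t[1],r[2]+th)
for n,p in (("top",top),("side",side)):
    w=world(p)
    for x in manip.silhouettes(p,"wedge_a"):
        c=np.nanmedian(w[x["pixels"]],0)
        for s in "AB":
            if np.hypot(*(c[:2]-G[s][:2]))<.022:
                q,f=fit([(p,x["pixels"].astype(float))],WED,G[s],.006)
                c,sn=np.cos(r[2]),np.sin(r[2]); dx=q[:2]-r[:2]
                print(n,s,round(x["score"],2),"rack frame",np.round([c*dx[0]+sn*dx[1],-sn*dx[0]+c*dx[1]],4),"deg",np.degrees(q[2]-r[2]).round(1),round(f,3))
    zz=w[(np.hypot(w[...,0]-r[0],w[...,1]-r[1])<.05)][:,2]; print(n,"z hist",np.nanpercentile(zz,[10,50,90]).round(3))
    for s,xs in (("A",(-.04,0,.045)),("B",(-.04,0,.045))):
        # heights on the bare wedge top at 3 points
        for x0 in (-.052,0,.05):
            P=tf(np.array([[x0,-.008,.036]]),*G[s])[0]; u=proj(p,P)[0].round().astype(int); print(s,x0,w[u[1],u[0],2].round(4),end="; ")
    print()
    L=[proj(p,tf(RACK[0],*r))[4:]]+[proj(p,tf(X,*G[s],.006))[4:] for s in "AB" for X in WED]
    c=proj(p,[r[0],r[1],0])[0].astype(int)
    save("end_"+n,p,(c[0]-60,c[1]-55,c[0]+60,c[1]+55),5)
    save("endL_"+n,p,(c[0]-60,c[1]-55,c[0]+60,c[1]+55),5,L)
print(manip.get_obs()["t"])
E
python3 chk.py
```

```text
top B 0.97 rack frame [-0.0007 -0.0191] deg 0.0 0.05
top A 0.59 rack frame [-0.0006  0.019 ] deg 180.2 0.085Traceback (most recent call last):
  File "chk.py", line 13, in <module>
    if np.hypot(*(c[:2]-G[s][:2]))<.022:
                  ~^^^^
IndexError: invalid index to scalar variable.
```

```bash
sed -i 's/c,sn=np.cos(r\[2\])/cc,sn=np.cos(r[2])/; s/\[c\*dx\[0\]+sn\*dx\[1\],-sn\*dx\[0\]+c\*dx\[1\]\]/[cc*dx[0]+sn*dx[1],-sn*dx[0]+cc*dx[1]]/' chk.py; python3 chk.py
```

```text
top B 0.75 rack frame [-0.0006 -0.0191] deg 0.2 0.043
top A 0.64 rack frame [-0.001   0.0194] deg 180.5 0.048
top z hist [0.006 0.036 0.067]
A -0.052 0.0363; A 0 0.0352; A 0.05 0.0347; B -0.052 0.0368; B 0 0.0377; B 0.05 0.0338; 
side A 0.95 rack frame [0.0018 0.0219] deg 185.6 0.386
side z hist [0.024 0.037 0.067]
A -0.052 0.0694; A 0 0.0358; A 0.05 0.0371; B -0.052 0.0351; B 0 0.0545; B 0.05 0.037; 
23.55
```

View pics/end_top.png

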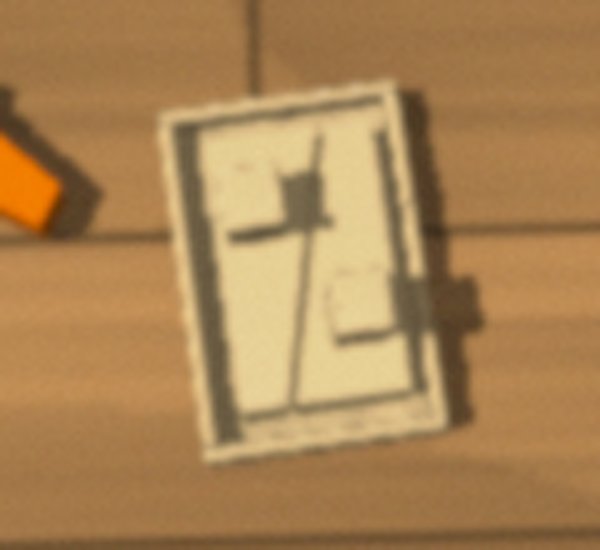

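View pics/endL_side.png

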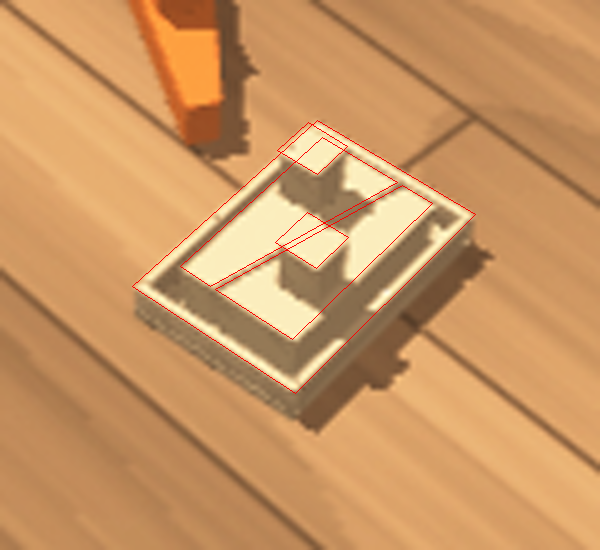

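The top crop shows the two wedges head to tail, with only a thin slanting line between them running from about (320,130) to (293,405). The side crop shows them flat, on the planned outlines. I'll hand in.

```bash
python3 -c "
from plant import manip
print(manip.close_job()); print(manip.get_obs()['t'])"
```

```text
the job is handed in; nothing more can be done
None
the job is handed in; nothing more can be done
```

Both pale wedges are packed head to tail in the box farther from the robot, flat on its floor with their slanting sides facing. I handed the job in at about 23.6 s. The block and the orange and red look-alikes were not touched.

**Last checks that agreed:**
- **Position:** the top-camera fit puts the wedges at (-1, +19.4) mm and (-0.6, -19.1) mm in the box frame. Both lie within about 0.5° of the box's long axis, leaving a slanting gap of about 3–4 mm between them.
- **Height:** the bare wedge tops read 34–38 mm in the top camera against the expected 36 mm, so both lie flat on the floor.
- **Arm:** the gripper was open and about 28 cm clear of the box at hand-in.

**One check that disagreed:** the side-camera silhouette fit for one wedge was poor, reading about 5° off with a high error (0.39). I put this down to a bad silhouette, because the side picture itself matched the planned outlines.

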